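Lock the sample cell in its bayonet holder

ROBOT

A 7-joint arm with a two-finger parallel gripper is mounted at the origin on the work surface; the furniture and walls round the work are solid. World frame = base frame: x ahead of the robot, y to its left, z up, the work surface at z = 0. Lengths are in m, angles in rad, forces in N, time in s.
With the tool pointing down it reaches from about 0.4 to 0.85 m from the base axis. Payload 6.9 kg.
Tool frame: the origin (TCP) lies between the finger pads; the fingertips stand 22 mm ahead of it and the grasp point (between the pads) lies 3 mm ahead of it (robot.tips_ahead is the distance from the TCP to the fingertips, in m); z points along the fingers, y is the line along which they close (so a half turn about z gives the same grasp; the last joint's range is limited). The gripper opens to 85 mm and grips with 20 to 120 N. Pads are 22 mm wide; open, the fingers measure 114 mm over their backs; the gripper's body (76 mm by 85 mm) begins 54 mm behind the grasp point. The pads swing forward as they close: fully open they stand 13 mm farther back than shut.
Start: joints at [1.375, 0.507, -0.238, 1.5, 0.126, 1.149, -0.155], TCP at [0.185, -0.597, 0.253] pointing down, gripper open.
Joint ranges: [-3.08, 3.08], [-0.24, 2.05], [-1.43, 1.35], [0, 2.5], [-1.52, 4.66], [0.17, 1.96], [-2.89, 2.89]. Speed limits (rad/s): [2.39, 2.39, 3.14, 3.14, 3.14, 3.14, 3.14].

INTERFACE

Orientations are given as a rotation vector (axis times angle).
In Python, from workcell import robot, optics gives the robot as it stands.
- The arm moves only by the tool send_rows, never from a script. Its argument "plan" is a list of rows, each an object of numbers: "rx", "ry", "rz": the turn, a rotation vector about the tool's x, y, z in rad; "x", "y", "z": the shift along the tool's x, y, z in units of 40 mm (1.0 is 40 mm); "hand": the opening, from 0 (shut) to 1 (fully open). A call has 1 to 5 rows; each row is the pose to reach, as a shift and turn from the pose commanded when the call began, along the tool's axes at that moment; what a row does not reach only later rows make up. A row lasts 1/10 s, in which the tool goes at most 50 mm and 8.59 degrees, less where a joint would pass 70% of its speed; a pose out of reach is approached as far as the arm can. A call with a gripper value outside its range is refused whole. The fingers move at their own pace and stop on an object; "squeeze" is the grip in N (left out, the last holds). Time passes only in rows, so rows that repeat a pose let the fingers close. It gives the time, the measured TCP pose, the force, the opening and the grip force at its end, in the units of the state.
- robot.sense(): the state, without advancing time (a new reading comes with each control period).
- optics.camera(name): name is "scene" or "top"; returns (picture, depth): 420x560x3 uint8, red, green, blue; 420x560 float32, m along the optical axis (not along the pixel's ray), 0 where there is no reading.
- optics.camera_model(name): a dict with "K" (3x3 intrinsics, pixels), "D" ([k1, k2, p1, p2, k3] as OpenCV has them; the pictures are not rectified), "rvec" (rotation vector, rad) and "tvec" (3), from world to camera coordinates, as OpenCV has them. Camera axes: x right, y down, z forward; pixel columns grow to the right and rows downward; lengths in m; the calibration is good to about 2 mm. A picture is of the moment at which its call begins. camera_model takes no time and is no camera call.
- robot.sign_off(): hands the job in; it is judged then, once.
The state is a dict: "time": time; "joints": joint angles; "qvel": joint speeds; "effort": joint torques, N m; "tcp_pos": TCP position; "orientation": TCP orientation; "ft_force": force on the tool from outside, world axes, zero at the start; "moment": the same for the moment, N m; "gripper_width": finger opening in m; "grip_force": force on a finger pad.
Only numpy, scipy, OpenCV 4.12 (cv2) and the standard library are available. Lean on these libraries where they do the work, as an engineer would, in place of code of your own. Each camera call takes 0.05 s, during which the arm holds its last target. There are 200 camera calls.

TASK

Pick up the steel sample cell by its blue grip bar and hang it in the bayonet ring of the holder stand, its two side lugs in the openings between the two hooks. Then, pressing down lightly, twist it clockwise (seen from above) under the hooks, feeling for the notches, until both lugs drop into them, and leave it hanging there locked and let go. Never force it against the holder, and do not disturb the other things on the bench.

Things in the scene. Friction and masses are not known exactly. Their poses are not given: they have to be found in the camera images.
- sample_cell: loose steel capsule, about 0.4 kg, upright on the bench: round body 64 mm across, 55 mm high, foot tapered, blue band near the top; two side lugs; above it a 12 mm stem with a blue grip bar, 104 mm high in all. Origin: centre of the underside, z up, x along lugs and bar. A half turn about z makes no difference. It rights itself when hung by its lugs
- lug_axis (a point): on the sample cell's axis at the height of the centres of its two lugs (40 mm above its underside). The lugs are square, 8 by 8 mm, and stick out along the cell's +x and -x, their ends 45 mm from the axis. Axes as the cell
- grip_bar (a point): centre of the blue grip bar, on the cell's axis 92 mm above its underside: bar 44 mm long along the cell's x, 14 mm thick along y, 24 mm high. Axes as the cell
- holder: fixed bayonet stand, its yaw within 30 degrees of zero: grey foot 128 mm across, four columns, on them a ring (108 mm outside, hole 71 mm) with a flat brass track for the lugs 70 mm above the bench. Two steel hooks on the ring reach over the track; tops 86 mm above the bench. Origin: centre of the foot on the bench, z up, x through the middles of the two openings between the hooks
- ring_seat (a point): on the holder's axis, 74 mm above the bench: where the cell's lug_axis lies when the lugs rest on the track (in the notches it lies 5 mm lower). The parts are rigid and stand at most 25 N of contact between cell and holder; 3 N of press is enough. Axes as the holder
- opening (a point): on the track, 42 mm from the axis in the holder's +x: middle of one of the two facing openings, through which a lug comes down to the track. Each opening spans 28 degrees to either side of the holder's x axis. The cell enters with its x along the holder's x
- hook (a point): top of one hook's lip, 46 mm from the axis, 65 degrees clockwise of +x. Clockwise from above, from the holder's +x: opening to 28 degrees, lip from 28 to 106, then a solid block to 152; the same half a turn on. A lug slides in clockwise under the lip: 11 mm high, lip reaching in to 39 mm from the axis
- hidden_notch_zone (a point): on the track under the lip, 42 mm from the axis, 65 degrees clockwise of the holder's +x: middle of the zone where the notch lies, not the notch. The two facing notches are 13 mm wide, 5 mm deep, steep-walled; the clamped brass ring is set anew each time, so each centre lies anywhere from 42 to 88 degrees clockwise of +x (or -x), unmeasured: feel for it
- solvent_bottle: bystander, leave alone: brown glass bottle with black cap, 60x60x132 mm
- vial_1: bystander, leave alone: white vial with blue cap, 22x22x53 mm
- vial_2: bystander, leave alone: white vial with red cap, 22x22x53 mm
- weight_200: bystander, leave alone: larger brass calibration weight, 30x30x50 mm
- weight_100: bystander, leave alone: smaller brass calibration weight, 24x24x40 mm
- connector_1: bystander, leave alone: white connector block, 16x36x12 mm
- turned_shaft: bystander, leave alone: stepped steel shaft lying down, 20x74x18 mm

How it is judged:
By the outcome, as a careful person would: the job done as asked, in the order asked, and still so for the second after the job is handed in, with the robot touching nothing.
It also fails if it takes over 72 s, if anything falls off the work surface, if the arm or the gripper's body presses on something with over 40 N, if the wrist force passes 120 N, or if a joint passes its speed limit or range.

## Working session

There is one attempt and no reset: what is moved stays moved. The work goes in short steps, Python scripts to look and compute and a tool call to move; the robot and the scene stay as the last step left them, time stands still between calls to the robot, and variables do not carry over. Pictures are saved under pics/ and viewed, at most 10 in all, crops included, and the job is handed in when it is done.

Besides the shell and the picture viewer there is one more tool, called as a command line: name --argument value ..., lists and objects as JSON in quotes. send_rows: Moves the arm, as the interface text tells. Its arguments: {"type":"object","properties":{"plan":{"type":"array"},"squeeze":{"type":"number"}},"required":["plan"]}

```bash
ls; mkdir -p pics; python3 - <<'E'
from workcell import robot, optics
import cv2,numpy as np
s=robot.sense(); print({k:np.round(v,3).tolist() for k,v in s.items()})
for n in("scene","top"):
    p,d=optics.camera(n); cv2.imwrite(f"pics/{n}0.png",p[:,:,::-1]); np.savez(f"{n}0.npz",p=p,d=d)
    m=optics.camera_model(n); print(n,{k:np.round(v,4).tolist() for k,v in m.items()})
E
```

```text
pics
{'time': 0.0, 'joints': [1.375, 0.508, -0.238, 1.501, 0.126, 1.149, -0.155], 'qvel': [0.002, 0.001, -0.0, 0.0, -0.001, -0.002, -0.002], 'effort': [-0.001, -62.06, -2.187, -24.966, 0.013, 0.012, 0.0], 'tcp_pos': [0.185, -0.597, 0.252], 'orientation': [-3.104, -0.47, 0.001], 'ft_force': [-0.195, 0.079, -0.722], 'moment': [0.021, -0.044, -0.03], 'grip_force': 0.0, 'gripper_width': 0.085}
scene {'K': [[528.708, 0.0, 276.3861], [0.0, 528.708, 205.6138], [0.0, 0.0, 1.0]], 'D': [0.0384, 0.0, 0.0, 0.0, 0.0], 'rvec': [1.5668, -1.6715, 0.9534], 'tvec': [0.1065, 0.3589, 0.6916]}
top {'K': [[509.0882, 0.0, 280.2323], [0.0, 509.0882, 217.1232], [0.0, 0.0, 1.0]], 'D': [-0.1424, 0.0, 0.0, 0.0, 0.0], 'rvec': [2.1599, -2.1156, 0.1235], 'tvec': [0.084, 0.5519, 1.126]}
```

View pics/scene0.png

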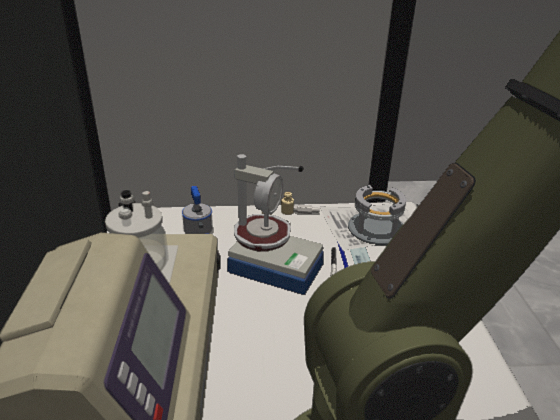

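View pics/top0.png

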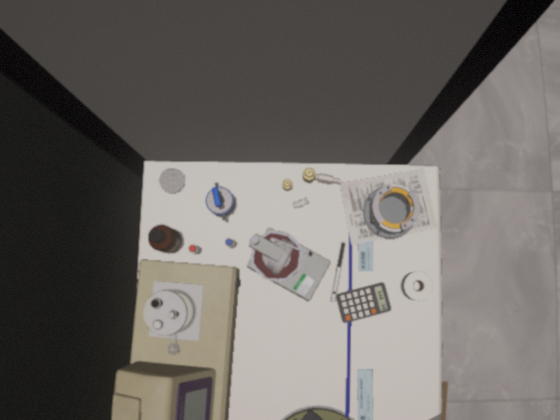

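Top view: the cell with its blue bar is at about (220,200), and the holder with its brass track at (393,210). In the scene view the cell is at (197,210) and the holder at (380,212). An instrument stands between them at (275,255) in the top view.

```bash
cat > h.py <<'E'
import numpy as np,cv2
from workcell import robot, optics
from scipy.spatial.transform import Rotation as R
def ray(n,uv,z):
    m=optics.camera_model(n);K=np.array(m["K"]);D=np.array(m["D"])
    q=cv2.undistortPoints(np.array(uv,float).reshape(-1,1,2),K,D).reshape(-1,2)
    Rm=cv2.Rodrigues(np.array(m["rvec"],float))[0];t=np.array(m["tvec"],float)
    d=np.c_[q,np.ones(len(q))]@Rm; c=-Rm.T@t
    return c+d*((z-c[2])/d[:,2])[:,None]
def cloud(n,d,box):
    x0,y0,x1,y1=box;m=optics.camera_model(n);K=np.array(m["K"]);D=np.array(m["D"])
    v,u=np.mgrid[y0:y1,x0:x1];z=d[y0:y1,x0:x1].ravel()
    q=cv2.undistortPoints(np.c_[u.ravel(),v.ravel()].astype(float).reshape(-1,1,2),K,D).reshape(-1,2)
    P=np.c_[q*z[:,None],z];Rm=cv2.Rodrigues(np.array(m["rvec"],float))[0]
    return (P-np.array(m["tvec"],float))@Rm, u.ravel(),v.ravel()
E
python3 - <<'E'
from h import *
out=[]
for n,boxes in(("top",[(190,170,250,230),(350,165,440,255)]),("scene",[(170,175,230,240),(340,175,420,250)])):
    f=np.load(n+"0.npz");p,d=f["p"],f["d"]
    for i,b in enumerate(boxes):
        c=p[b[1]:b[3],b[0]:b[2]]; out.append(cv2.resize(c[:,:,::-1],(380,290) if 0 else (290,290),interpolation=cv2.INTER_CUBIC))
        P,u,v=cloud(n,d,b);h=cv2.cvtColor(c,cv2.COLOR_RGB2HSV).reshape(-1,3).astype(int)
        if i==0:
            k=(h[:,0]>105)&(h[:,0]<125)&(h[:,1]>170)&(P[:,2]>.07)
            q=P[k];print(n,"bar",k.sum(),"z",np.percentile(P[k,2],[5,50,95]).round(4))
            t=P[:,2]>.09; q=P[t]
            if len(q): 
                r=cv2.minAreaRect((q[:,:2]*1000).astype(np.float32));print(" hi pts",len(q),q.mean(0).round(4),r)
            body=(P[:,2]>.045)&(P[:,2]<.062);print(" body circ",cv2.minEnclosingCircle((P[body,:2]*1000).astype(np.float32)),body.sum())
        else:
            k=(h[:,0]>10)&(h[:,0]<28)&(h[:,1]>110)
            print(n,"brass",k.sum(),np.percentile(P[k,2],[5,50,95]).round(4))
            g=ray(n,np.c_[u,v][k],.07)
            print(" brass rays circ",cv2.minEnclosingCircle((g[:,:2]*1000).astype(np.float32)))
            t=(P[:,2]>.077)&(P[:,2]<.095);q=P[t];print(" hook pts",len(q),q.mean(0).round(4),cv2.minEnclosingCircle((q[:,:2]*1000).astype(np.float32)),np.median(q[:,2]))
cv2.imwrite("pics/crops.png",np.vstack([np.hstack(out[:2]),np.hstack(out[2:])]))
E
```

```text
Traceback (most recent call last):
IndexError: index -1 is out of bounds for axis 0 with size 0
```

```bash
python3 - <<'E'
from h import *
out=[]
for n,boxes in(("top",[(190,170,250,230),(350,165,440,255)]),("scene",[(170,175,230,235),(340,175,420,255)])):
    f=np.load(n+"0.npz");p,d=f["p"],f["d"]
    for i,b in enumerate(boxes):
        c=p[b[1]:b[3],b[0]:b[2]]; out.append(cv2.resize(c[:,:,::-1],(290,290),interpolation=cv2.INTER_CUBIC))
        P,u,v=cloud(n,d,b);h=cv2.cvtColor(c,cv2.COLOR_RGB2HSV).reshape(-1,3).astype(int)
        print(n,i,"z pct",np.percentile(P[:,2],[1,10,50,90,99]).round(3),"valid",(d[b[1]:b[3],b[0]:b[2]]>0).mean())
        if i==0:
            k=(h[:,0]>105)&(h[:,0]<125)&(h[:,1]>170)
            uv=np.c_[u,v][k];g=ray(n,uv,.104 if n=="top" else .092);print(" bar",k.sum(),uv.mean(0),cv2.minAreaRect((g[:,:2]*1000).astype(np.float32)),"z",np.median(P[k,2]))
        else:
            k=(h[:,0]>10)&(h[:,0]<28)&(h[:,1]>110)
            g=ray(n,np.c_[u,v][k],.07)
            print(" brass",k.sum(),np.median(P[k,2]),cv2.minEnclosingCircle((g[:,:2]*1000).astype(np.float32)))
cv2.imwrite("pics/crops.png",np.vstack([np.hstack(out[:2]),np.hstack(out[2:])]))
E
```

```text
top 0 z pct [-0.006 -0.003  0.     0.054  0.105] valid 0.9958333333333333Traceback (most recent call last):
  File "<stdin>", line 11, in <module>
  File "h.py", line 6, in ray
    q=cv2.undistortPoints(np.array(uv,float).reshape(-1,1,2),K,D).reshape(-1,2)
      ~~~~~~~~~~~~~~~~~~~^^^^^^^^^^^^^^^^^^^^^^^^^^^^^^^^^^^^^^^^
cv2.error: OpenCV(4.12.0) /io/opencv/modules/calib3d/src/undistort.dispatch.cpp:347: error: (-215:Assertion failed) CV_IS_MAT(_src) && CV_IS_MAT(_dst) && (_src->rows == 1 || _src->cols == 1) && (_dst->rows == 1 || _dst->cols == 1) && _src->cols + _src->rows - 1 == _dst->rows + _dst->cols - 1 && (CV_MAT_TYPE(_src->type) == CV_32FC2 || CV_MAT_TYPE(_src->type) == CV_64FC2) && (CV_MAT_TYPE(_dst->type) == CV_32FC2 || CV_MAT_TYPE(_dst->type) == CV_64FC2) in function 'cvUndistortPointsInternal'
```

```bash
python3 - <<'E'
from h import *
out=[]
for n,boxes in(("top",[(190,170,250,230),(350,165,440,255)]),("scene",[(170,175,230,235),(340,175,420,255)])):
    f=np.load(n+"0.npz");p,d=f["p"],f["d"]
    for i,b in enumerate(boxes):
        c=np.ascontiguousarray(p[b[1]:b[3],b[0]:b[2]]); out.append(cv2.resize(c[:,:,::-1],(290,290),interpolation=cv2.INTER_CUBIC))
        P,u,v=cloud(n,d,b);C=c.reshape(-1,3).astype(int);r,g_,bl=C.T
        if i==0:
            j=np.argmax(bl-r);print(n,"bluest",C[j])
            k=(bl-r>60)
            if n=="top": print(" z of blue",np.percentile(P[k,2],[5,25,50,75,95]).round(3)); k&=P[:,2]>.08
            uv=np.c_[u,v][k];g=ray(n,uv,.104 if n=="top" else .092);print(" bar",k.sum(),uv.mean(0),cv2.minAreaRect((g[:,:2]*1000).astype(np.float32)))
            q=P[(P[:,2]>.093)&(P[:,2]<.12)];print(" hi",len(q),q.mean(0),cv2.minAreaRect((q[:,:2]*1000).astype(np.float32)))
        else:
            k=(r-bl>60);g=ray(n,np.c_[u,v][k],.07)
            print(" brass",k.sum(),np.median(P[k,2]),cv2.minEnclosingCircle((g[:,:2]*1000).astype(np.float32)))
            q=P[(P[:,2]>.08)&(P[:,2]<.1)];print(" hook",len(q),cv2.minEnclosingCircle((q[:,:2]*1000).astype(np.float32)))
cv2.imwrite("pics/crops.png",np.vstack([np.hstack(out[:2]),np.hstack(out[2:])]))
E
```

```text
top bluest [ 64 102 172]
 z of blue [0.1   0.102 0.103 0.105 0.107]
 bar 98 [216.09183673 196.43877551] ((584.2648315429688, 235.12985229492188), (40.65470886230469, 11.613537788391113), 14.352560997009277)
 hi 131 [0.58371751 0.23502112 0.10242327] ((584.56005859375, 235.5493621826172), (43.64644241333008, 14.17691421508789), 15.030177116394043)
 brass 244 0.06937104051566195 ((572.781005859375, -161.5813446044922), 46.66132736206055)
 hook 625 ((571.928955078125, -160.47520446777344), 54.53447341918945)
scene bluest [ 39  83 170]
 bar 77 [195.27272727 193.14285714] ((561.8394165039062, 225.07693481445312), (54.245811462402344, 124.52229309082031), 85.38045501708984)
 hi 145 [0.53566893 0.23537945 0.10119649] ((510.4331970214844, 251.38995361328125), (179.9507598876953, 75.49586486816406), 11.415338516235352)
 brass 146 0.0711803623211042 ((575.3565063476562, -160.9805450439453), 47.374942779541016)
 hook 447 ((572.4984130859375, -160.59402465820312), 54.92835998535156)
```

View pics/crops.png

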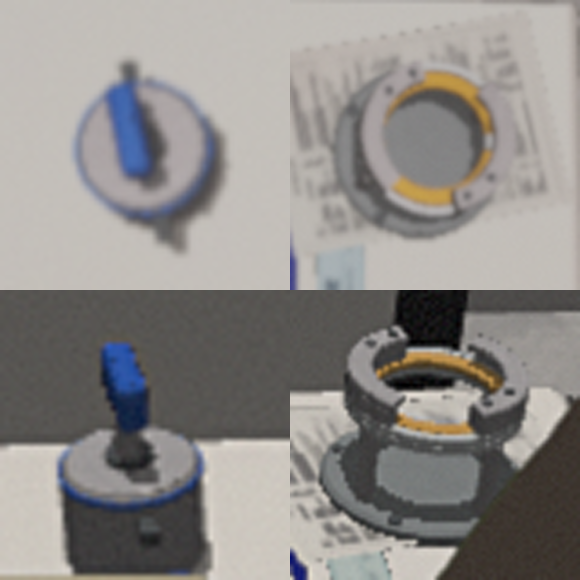

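Crops: the bar's long axis is about 14.5° from world x. The holder's two wide brass openings lie roughly along ±x, with the hooks left and right. Next are the holder yaw and the heights of the obstacles.

```bash
python3 - <<'E'
from h import *
f=np.load("top0.npz");p,d=f["p"],f["d"]
P,u,v=cloud("top",d,(350,165,440,255));C=p[165:255,350:440].reshape(-1,3).astype(int)
c=np.array([.5723,-.1605])
for c in(c,np.array([.5719,-.1605])):
  g=ray("top",np.c_[u,v],.07)[:,:2]-c; r=np.hypot(*g.T);a=np.degrees(np.arctan2(g[:,1],g[:,0]))
  k=(C[:,0]-C[:,2]>50)&(r>.0405)&(r<.05)
  for s in(0,180):
    b=(a-s+180)%360-180;kk=k&(abs(b)<70);print(s,kk.sum(),"brass mean",b[kk].mean().round(1),np.percentile(b[kk],[2,98]).round(1))
  # hook tops from depth
  g=P[:,:2]-c;r=np.hypot(*g.T);a=np.degrees(np.arctan2(g[:,1],g[:,0]));k=(r>.039)&(r<.053)&(P[:,2]>.079)
  print(np.histogram(a[k],np.arange(-180,181,10))[0])
  th=np.radians(a[k]);print("hook axis 2nd harmonic deg",np.degrees(np.angle(np.exp(2j*th).mean()))/2)
# obstacles
for n in("top","scene"):
  P,u,v=cloud(n,np.load(n+"0.npz")["d"],(0,0,560,420))
  k=(P[:,0]>.3)&(P[:,0]<.8)&(P[:,1]>-.25)&(P[:,1]<.4)&(P[:,2]>.12)&(P[:,2]<.6);q=P[k]
  print(n)
  for x in np.arange(.3,.8,.05):
    print(round(x,2),[int(1000*q[(abs(q[:,0]-x-.025)<.025)&(abs(q[:,1]-y-.025)<.025),2].max(initial=0)) for y in np.arange(-.25,.4,.05)])
E
```

```text
0 62 brass mean -21.8 [-63.8   6.5]
180 49 brass mean -12.5 [-38.5  13. ]
[ 0 16 21 21 21 21 23 24 21 24 23 22 22 18  0  0  0  0  0 18 20 22 20 26
 22 22 24 19 22 24 23 16  0  0  0  0]
hook axis 2nd harmonic deg 75.91271374044518
0 68 brass mean -21.3 [-62.8   6.8]
180 47 brass mean -12.1 [-38.9  13.1]
[ 0 14 23 19 24 21 22 22 21 25 23 23 22 18  0  0  0  0  0 17 21 23 21 24
 24 22 23 19 22 24 23 16  0  0  0  0]
hook axis 2nd harmonic deg 75.8786675579219
top
0.3 [0, 0, 0, 0, 0, 0, 0, 0, 0, 0, 248, 237, 204]
0.35 [0, 0, 0, 0, 0, 0, 0, 0, 0, 0, 203, 239, 204]
0.4 [0, 0, 0, 0, 0, 0, 215, 213, 0, 0, 0, 0, 0]
0.45 [0, 0, 0, 0, 0, 225, 220, 238, 212, 0, 0, 135, 137]
0.5 [0, 0, 0, 0, 0, 0, 0, 0, 0, 0, 0, 133, 135]
0.55 [0, 0, 0, 0, 0, 0, 0, 0, 0, 0, 0, 0, 0]
0.6 [0, 0, 0, 0, 0, 0, 0, 0, 0, 0, 0, 0, 0]
0.65 [599, 599, 0, 0, 0, 0, 0, 0, 0, 0, 0, 0, 0]
0.7 [578, 599, 599, 599, 599, 599, 599, 599, 599, 599, 599, 599, 599]
0.75 [0, 0, 0, 0, 0, 0, 0, 0, 0, 0, 0, 0, 0]
scene
0.3 [0, 0, 0, 0, 0, 0, 0, 0, 0, 0, 248, 237, 203]
0.35 [0, 0, 0, 0, 0, 0, 0, 0, 0, 0, 203, 237, 202]
0.4 [0, 0, 0, 0, 0, 0, 212, 214, 0, 0, 0, 0, 0]
0.45 [0, 0, 0, 0, 0, 224, 221, 237, 211, 0, 0, 134, 134]
0.5 [0, 0, 0, 0, 0, 0, 0, 0, 0, 0, 0, 133, 0]
0.55 [0, 0, 0, 0, 0, 0, 0, 0, 0, 0, 0, 0, 0]
0.6 [0, 0, 0, 0, 0, 0, 0, 0, 0, 0, 0, 0, 0]
0.65 [463, 464, 0, 0, 0, 0, 0, 0, 0, 0, 0, 0, 0]
0.7 [463, 463, 461, 461, 461, 461, 460, 460, 460, 459, 459, 458, 457]
0.75 [0, 0, 0, 0, 0, 0, 0, 0, 0, 0, 0, 0, 0]
```

```bash
cat >> h.py <<'E'
def rows(wps,start=None):
    if start is None:
        s=robot.sense();p=np.array(s["tcp_pos"]);r=R.from_rotvec(s["orientation"])
    else: p,r=start
    for w in wps:
        q=np.array(w[:3]);y=np.radians(w[3]);T=R.from_matrix([[np.cos(y),np.sin(y),0],[np.sin(y),-np.cos(y),0],[0,0,-1]])
        e=r.inv();sh=e.apply(q-p)/.04;rv=(e*T).as_rotvec()
        print(w,"xyz",sh.round(2),"r",rv.round(3),"dist",np.linalg.norm(q-p).round(3),"deg",np.degrees(np.linalg.norm(rv)).round(1));p,r=q,T
def st():
    s=robot.sense();m=R.from_rotvec(s["orientation"]).as_matrix()
    print("t",s["time"],"pos",np.round(s["tcp_pos"],4),"yaw",np.degrees(np.arctan2(m[1,0],m[0,0])).round(2),"zt",m[:,2].round(3),"F",np.round(s["ft_force"],2),"M",np.round(s["moment"],3),"w",round(s["gripper_width"],4),"g",s["grip_force"],"q",np.round(s["joints"],2))
E
python3 -c "
from h import *
st();rows([(.30,-.50,.30,52),(.45,-.36,.33,88),(.57,-.16,.33,124),(.59,.04,.33,160),(.5843,.2353,.25,194.5)])"
```

```text
t 0.1 pos [ 0.185  -0.5966  0.2525] yaw 17.24 zt [-0.     0.001 -1.   ] F [-0.49 -0.06 -0.17] M [-0.033 -0.03  -0.057] w 0.0857 g 0.0 q [ 1.38  0.51 -0.24  1.5   0.13  1.15 -0.15]
(0.3, -0.5, 0.3, 52) xyz [ 3.46 -1.46 -1.18] r [-0.001 -0.    -0.607] dist 0.157 deg 34.8
(0.45, -0.36, 0.33, 88) xyz [ 5.07  0.8  -0.75] r [ 0.     0.    -0.628] dist 0.207 deg 36.0
(0.57, -0.16, 0.33, 124) xyz [5.1  2.82 0.  ] r [ 0.     0.    -0.628] dist 0.233 deg 36.0
(0.59, 0.04, 0.33, 160) xyz [3.87 3.21 0.  ] r [ 0.     0.    -0.628] dist 0.201 deg 36.0
(0.5843, 0.2353, 0.25, 194.5) xyz [1.8  4.54 2.  ] r [ 0.     0.    -0.602] dist 0.211 deg 34.5
```

send_rows --plan '[{"x": 3.46,"y": -1.46,"z": -1.18,"rz": -0.607,"hand": 1},{"x": 3.46,"y": -1.46,"z": -1.18,"rz": -0.607,"hand": 1},{"x": 3.46,"y": -1.46,"z": -1.18,"rz": -0.607,"hand": 1},{"x": 3.46,"y": -1.46,"z": -1.18,"rz": -0.607,"hand": 1},{"x": 3.46,"y": -1.46,"z": -1.18,"rz": -0.607,"hand": 1}]'

```text
validation failed for argument at $.pl...
```

send_rows --plan '[{"x": 5.07,"y": 0.8,"z": -0.75,"rz": -0.628,"hand": 1},{"x": 5.07,"y": 0.8,"z": -0.75,"rz": -0.628,"hand": 1},{"x": 5.07,"y": 0.8,"z": -0.75,"rz": -0.628,"hand": 1},{"x": 5.07,"y": 0.8,"z": -0.75,"rz": -0.628,"hand": 1},{"x": 5.07,"y": 0.8,"z": -0.75,"rz": -0.628,"hand": 1}]'

```text
validation failed for argument at $.pl...
```

send_rows --plan '[{"rx": 0,"ry": 0,"rz": -0.607,"x": 3.46,"y": -1.46,"z": -1.18,"hand": 1},{"rx": 0,"ry": 0,"rz": -0.607,"x": 3.46,"y": -1.46,"z": -1.18,"hand": 1},{"rx": 0,"ry": 0,"rz": -0.607,"x": 3.46,"y": -1.46,"z": -1.18,"hand": 1},{"rx": 0,"ry": 0,"rz": -0.607,"x": 3.46,"y": -1.46,"z": -1.18,"hand": 1},{"rx": 0,"ry": 0,"rz": -0.607,"x": 3.46,"y": -1.46,"z": -1.18,"hand": 1}]'

```text
time: 0.6
tcp_pos: [0.302, -0.4987, 0.3011]
orientation: [2.818, 1.387, 0.001]
ft_force: [-0.4, -0.0, -0.1]
gripper_width: 0.0856
grip_force: 0.0
```

send_rows --plan '[{"rx": 0,"ry": 0,"rz": -0.628,"x": 5.07,"y": 0.8,"z": -0.75,"hand": 1},{"rx": 0,"ry": 0,"rz": -0.628,"x": 5.07,"y": 0.8,"z": -0.75,"hand": 1},{"rx": 0,"ry": 0,"rz": -0.628,"x": 5.07,"y": 0.8,"z": -0.75,"hand": 1},{"rx": 0,"ry": 0,"rz": -0.628,"x": 5.07,"y": 0.8,"z": -0.75,"hand": 1},{"rx": 0,"ry": 0,"rz": -0.628,"x": 5.07,"y": 0.8,"z": -0.75,"hand": 1}]'

```text
time: 1.1
tcp_pos: [0.4539, -0.3556, 0.3309]
orientation: [2.252, 2.19, 0.006]
ft_force: [0.8, 0.4, -0.2]
gripper_width: 0.0853
grip_force: 0.0
```

send_rows --plan '[{"rx": 0,"ry": 0,"rz": -0.628,"x": 5.1,"y": 2.82,"z": 0,"hand": 1},{"rx": 0,"ry": 0,"rz": -0.628,"x": 5.1,"y": 2.82,"z": 0,"hand": 1},{"rx": 0,"ry": 0,"rz": -0.628,"x": 5.1,"y": 2.82,"z": 0,"hand": 1},{"rx": 0,"ry": 0,"rz": -0.628,"x": 5.1,"y": 2.82,"z": 0,"hand": 1},{"rx": 0,"ry": 0,"rz": -0.628,"x": 5.1,"y": 2.82,"z": 0,"hand": 1}]'

```text
time: 1.6
tcp_pos: [0.5706, -0.1587, 0.3295]
orientation: [-1.473, -2.773, -0.001]
ft_force: [-0.8, -0.8, 0.2]
gripper_width: 0.0857
grip_force: 0.0
```

send_rows --plan '[{"rx": 0,"ry": 0,"rz": -0.628,"x": 3.87,"y": 3.21,"z": 0,"hand": 1},{"rx": 0,"ry": 0,"rz": -0.628,"x": 3.87,"y": 3.21,"z": 0,"hand": 1},{"rx": 0,"ry": 0,"rz": -0.628,"x": 3.87,"y": 3.21,"z": 0,"hand": 1},{"rx": 0,"ry": 0,"rz": -0.628,"x": 3.87,"y": 3.21,"z": 0,"hand": 1},{"rx": 0,"ry": 0,"rz": -0.628,"x": 3.87,"y": 3.21,"z": 0,"hand": 1}]'

```text
time: 2.1
tcp_pos: [0.5892, 0.0464, 0.3301]
orientation: [-0.532, -3.095, -0.006]
ft_force: [-0.1, -0.3, -0.1]
gripper_width: 0.0852
grip_force: 0.0
```

```bash
python3 -c "
from h import *
st();rows([(.5843,.2353,.25,194.5),(.5843,.2353,.18,194.5),(.5843,.2353,.095,194.5)])"
```

```text
t 2.1 pos [0.5892 0.0464 0.3301] yaw 160.48 zt [-0.001  0.004 -1.   ] F [-0.06 -0.26 -0.14] M [ 0.095 -0.011 -0.022] w 0.0852 g 0.0 q [ 0.45  0.52 -0.96  1.45  0.43  1.39  0.7 ]
(0.5843, 0.2353, 0.25, 194.5) xyz [1.69 4.4  2.02] r [ 0.004 -0.001 -0.594] dist 0.205 deg 34.0
(0.5843, 0.2353, 0.18, 194.5) xyz [0.   0.   1.75] r [0. 0. 0.] dist 0.07 deg 0.0
(0.5843, 0.2353, 0.095, 194.5) xyz [0.   0.   2.12] r [0. 0. 0.] dist 0.085 deg 0.0
```

send_rows --plan '[{"rx": 0,"ry": 0,"rz": -0.59,"x": 1.69,"y": 4.4,"z": 2.0,"hand": 1},{"rx": 0,"ry": 0,"rz": -0.59,"x": 1.69,"y": 4.4,"z": 2.0,"hand": 1},{"rx": 0,"ry": 0,"rz": -0.59,"x": 1.69,"y": 4.4,"z": 2.0,"hand": 1},{"rx": 0,"ry": 0,"rz": -0.59,"x": 1.69,"y": 4.4,"z": 2.0,"hand": 1},{"rx": 0,"ry": 0,"rz": -0.59,"x": 1.69,"y": 4.4,"z": 2.0,"hand": 1}]'

```text
time: 2.6
tcp_pos: [0.5846, 0.2323, 0.2469]
orientation: [0.385, -3.112, -0.003]
ft_force: [-0.1, -0.2, 0.7]
gripper_width: 0.0853
grip_force: 0.0
```

send_rows --plan '[{"rx": 0,"ry": 0,"rz": 0,"x": 0,"y": 0,"z": 0.5,"hand": 1},{"rx": 0,"ry": 0,"rz": 0,"x": 0,"y": 0,"z": 0.8,"hand": 1},{"rx": 0,"ry": 0,"rz": 0,"x": 0,"y": 0,"z": 0.8,"hand": 1},{"rx": 0,"ry": 0,"rz": 0,"x": 0,"y": 0,"z": 0.8,"hand": 1}]'

```text
time: 3.0
tcp_pos: [0.5873, 0.227, 0.2184]
orientation: [0.371, -3.119, 0.001]
ft_force: [-0.9, 0.1, -0.3]
gripper_width: 0.0853
grip_force: 0.0
```

```bash
python3 -c "
from h import *
st();rows([(.5843,.2353,.095,194.5)])
p,d=optics.camera('top');P,u,v=cloud('top',d,(190,170,250,230));C=p[170:230,190:250].reshape(-1,3).astype(int)
k=C[:,2]-C[:,0]>60;print(k.sum())
cv2.imwrite('pics/pre.png',cv2.resize(p[150:260,170:290,::-1],None,fx=4,fy=4,interpolation=cv2.INTER_CUBIC))
p,d=optics.camera('scene');cv2.imwrite('pics/pre_s.png',cv2.resize(p[130:260,140:270,::-1],None,fx=4,fy=4,interpolation=cv2.INTER_CUBIC))
"
```

```text
t 3.0 pos [0.5873 0.227  0.2184] yaw -166.44 zt [-0.    -0.001 -1.   ] F [-0.89  0.14 -0.33] M [ 0.001  0.024 -0.019] w 0.0853 g 0.0 q [ 0.15  0.71 -1.03  1.53  0.62  1.26  0.84]
(0.5843, 0.2353, 0.095, 194.5) xyz [0.02 0.22 3.09] r [-0.    -0.001 -0.016] dist 0.124 deg 0.9
0
```

View pics/pre_s.png

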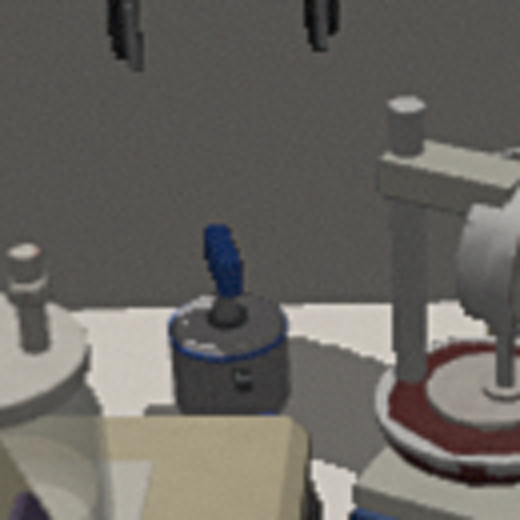

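The scene crop shows the open fingers straddling the blue bar at (222,258), well above it. Next I correct the small offset and descend.

send_rows --plan '[{"rx": 0,"ry": 0,"rz": -0.016,"x": 0.02,"y": 0.22,"z": 1.0,"hand": 1},{"rx": 0,"ry": 0,"rz": -0.016,"x": 0.02,"y": 0.22,"z": 1.9,"hand": 1},{"rx": 0,"ry": 0,"rz": -0.016,"x": 0.02,"y": 0.22,"z": 2.6,"hand": 1},{"rx": 0,"ry": 0,"rz": -0.016,"x": 0.02,"y": 0.22,"z": 3.08,"hand": 1},{"rx": 0,"ry": 0,"rz": -0.016,"x": 0.02,"y": 0.22,"z": 3.08,"hand": 1}]'

```text
time: 3.6
tcp_pos: [0.5832, 0.2357, 0.0934]
orientation: [0.4, -3.113, 0.002]
ft_force: [-0.1, -0.4, -0.2]
gripper_width: 0.0852
grip_force: 0.0
```

```bash
python3 -c "
from h import *
st();rows([(.5843,.2353,.095,194.5)])"
```

```text
t 3.6 pos [0.5832 0.2357 0.0934] yaw -165.37 zt [-0.003 -0.002 -1.   ] F [-0.06 -0.41 -0.16] M [-0.03  -0.01   0.024] w 0.0852 g 0.0 q [ 0.1   0.83 -0.94  1.67  0.76  1.05  0.73]
(0.5843, 0.2353, 0.095, 194.5) xyz [-0.02 -0.02 -0.04] r [-0.001 -0.003  0.002] dist 0.002 deg 0.2
```

send_rows --plan '[{"rx": 0,"ry": 0,"rz": 0,"x": 0,"y": 0,"z": -0.03,"hand": 0},{"rx": 0,"ry": 0,"rz": 0,"x": 0,"y": 0,"z": -0.03,"hand": 0},{"rx": 0,"ry": 0,"rz": 0,"x": 0,"y": 0,"z": -0.03,"hand": 0},{"rx": 0,"ry": 0,"rz": 0,"x": 0,"y": 0,"z": -0.03,"hand": 0},{"rx": 0,"ry": 0,"rz": 0,"x": 0,"y": 0,"z": -0.03,"hand": 0}]' --squeeze 45

```text
time: 4.1
tcp_pos: [0.5842, 0.2368, 0.0972]
orientation: [-0.401, 3.115, -0.0]
ft_force: [2.5, -5.0, 6.0]
gripper_width: 0.0134
grip_force: 47.5
```

send_rows --plan '[{"rx": 0,"ry": 0,"rz": 0,"x": 0,"y": 0,"z": 0,"hand": 0},{"rx": 0,"ry": 0,"rz": 0,"x": 0,"y": 0,"z": 0,"hand": 0},{"rx": 0,"ry": 0,"rz": 0,"x": 0,"y": 0,"z": 0,"hand": 0}]'

```text
time: 4.4
tcp_pos: [0.5843, 0.2367, 0.0971]
orientation: [-0.4, 3.115, -0.001]
ft_force: [-0.2, -2.0, 5.7]
gripper_width: 0.0136
grip_force: 46.9
```

```bash
python3 -c "
from h import *
st()"
```

```text
t 4.4 pos [0.5843 0.2367 0.0971] yaw -165.35 zt [ 0.001 -0.    -1.   ] F [-0.21 -2.01  5.7 ] M [-0.492 -0.013  0.054] w 0.0136 g 46.873775124549866 q [ 0.1   0.83 -0.94  1.67  0.76  1.05  0.73]
```

send_rows --plan '[{"rx": 0,"ry": 0,"rz": 0,"x": 0,"y": 0,"z": -0.25,"hand": 0},{"rx": 0,"ry": 0,"rz": 0,"x": 0,"y": 0,"z": -0.9,"hand": 0},{"rx": 0,"ry": 0,"rz": 0,"x": 0,"y": 0,"z": -1.8,"hand": 0},{"rx": 0,"ry": 0,"rz": 0,"x": 0,"y": 0,"z": -2.7,"hand": 0},{"rx": 0,"ry": 0,"rz": 0,"x": 0,"y": 0,"z": -3.4,"hand": 0}]'

```text
time: 4.9
tcp_pos: [0.5834, 0.2374, 0.2345]
orientation: [0.403, -3.116, -0.002]
ft_force: [1.5, 0.1, -4.5]
gripper_width: 0.0134
grip_force: 45.6
```

send_rows --plan '[{"rx": 0,"ry": 0,"rz": 0,"x": 0,"y": 0,"z": -0.6,"hand": 0},{"rx": 0,"ry": 0,"rz": 0,"x": 0,"y": 0,"z": -1.2,"hand": 0},{"rx": 0,"ry": 0,"rz": 0,"x": 0,"y": 0,"z": -1.5,"hand": 0},{"rx": 0,"ry": 0,"rz": 0,"x": 0,"y": 0,"z": -1.5,"hand": 0},{"rx": 0,"ry": 0,"rz": 0,"x": 0,"y": 0,"z": -1.5,"hand": 0}]'

```text
time: 5.4
tcp_pos: [0.5836, 0.2365, 0.2914]
orientation: [0.401, -3.115, 0.001]
ft_force: [-0.4, -0.9, -4.0]
gripper_width: 0.0128
grip_force: 45.5
```

```bash
python3 -c "
from h import *
st();rows([(.585,.10,.30,180),(.58,-.03,.29,170),(.5723,-.1605,.26,165.5),(.5723,-.1605,.19,165.5)])
p,d=optics.camera('scene');cv2.imwrite('pics/lift.png',cv2.resize(p[40:250,120:330,::-1],None,fx=2.5,fy=2.5,interpolation=cv2.INTER_CUBIC))
"
```

```text
t 5.4 pos [0.5836 0.2365 0.2914] yaw -165.31 zt [-0.001 -0.001 -1.   ] F [-0.39 -0.9  -4.03] M [0.005 0.002 0.038] w 0.0128 g 45.53898096084595 q [ 0.14  0.65 -1.06  1.42  0.57  1.4   0.9 ]
(0.585, 0.1, 0.3, 180) xyz [ 0.83 -3.31 -0.21] r [-0.001 -0.001  0.256] dist 0.137 deg 14.7
(0.58, -0.03, 0.29, 170) xyz [ 0.12 -3.25  0.25] r [0.    0.    0.175] dist 0.13 deg 10.0
(0.5723, -0.1605, 0.26, 165.5) xyz [-0.38 -3.25  0.75] r [0.    0.    0.079] dist 0.134 deg 4.5
(0.5723, -0.1605, 0.19, 165.5) xyz [0.   0.   1.75] r [0. 0. 0.] dist 0.07 deg 0.0
```

View pics/lift.png

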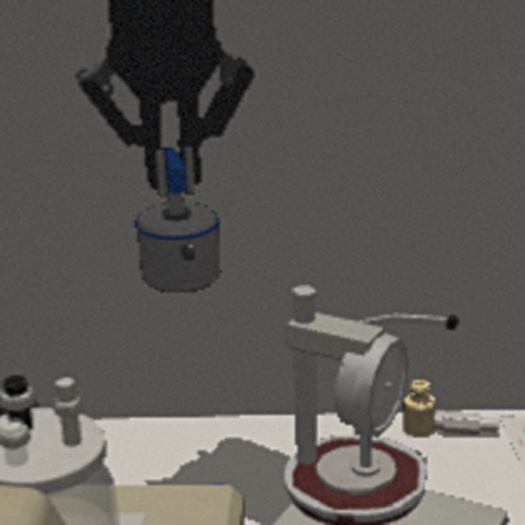

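The cell hangs straight in the fingers at scene crop (178,245). Next I carry it over the holder.

send_rows --plan '[{"rx": 0,"ry": 0,"rz": 0.05,"x": 0.1,"y": -0.5,"z": -0.1,"hand": 0},{"rx": 0,"ry": 0,"rz": 0.12,"x": 0.4,"y": -1.5,"z": -0.2,"hand": 0},{"rx": 0,"ry": 0,"rz": 0.18,"x": 0.6,"y": -2.4,"z": -0.2,"hand": 0},{"rx": 0,"ry": 0,"rz": 0.256,"x": 0.83,"y": -3.31,"z": -0.2,"hand": 0}]'

```text
time: 5.85
tcp_pos: [0.5848, 0.0987, 0.299]
orientation: [-0.003, -3.139, 0.001]
ft_force: [2.1, 0.5, -3.6]
gripper_width: 0.0131
grip_force: 45.6
```

send_rows --plan '[{"rx": 0,"ry": 0,"rz": 0.05,"x": 0.03,"y": -0.9,"z": 0,"hand": 0},{"rx": 0,"ry": 0,"rz": 0.1,"x": 0.06,"y": -1.8,"z": 0,"hand": 0},{"rx": 0,"ry": 0,"rz": 0.14,"x": 0.1,"y": -2.6,"z": 0,"hand": 0},{"rx": 0,"ry": 0,"rz": 0.175,"x": 0.12,"y": -3.25,"z": 0,"hand": 0}]'

```text
time: 6.25
tcp_pos: [0.5797, -0.0324, 0.2988]
orientation: [-0.279, -3.126, 0.001]
ft_force: [-0.5, 1.1, -4.8]
gripper_width: 0.0133
grip_force: 45.6
```

send_rows --plan '[{"rx": 0,"ry": 0,"rz": 0.03,"x": -0.1,"y": -1.0,"z": 0.1,"hand": 0},{"rx": 0,"ry": 0,"rz": 0.06,"x": -0.25,"y": -2.1,"z": 0.2,"hand": 0},{"rx": 0,"ry": 0,"rz": 0.079,"x": -0.35,"y": -2.9,"z": 0.3,"hand": 0},{"rx": 0,"ry": 0,"rz": 0.079,"x": -0.38,"y": -3.25,"z": 0.3,"hand": 0},{"rx": 0,"ry": 0,"rz": 0.079,"x": -0.38,"y": -3.25,"z": 0.3,"hand": 0}]'

```text
time: 6.75
tcp_pos: [0.5719, -0.1634, 0.2866]
orientation: [-0.404, -3.112, 0.001]
ft_force: [0.3, 0.6, -4.6]
gripper_width: 0.013
grip_force: 45.6
```

send_rows --plan '[{"rx": 0,"ry": 0,"rz": 0,"x": 0,"y": 0,"z": 0.6,"hand": 0},{"rx": 0,"ry": 0,"rz": 0,"x": 0,"y": 0,"z": 1.0,"hand": 0},{"rx": 0,"ry": 0,"rz": 0,"x": 0,"y": 0,"z": 1.3,"hand": 0},{"rx": 0,"ry": 0,"rz": 0,"x": 0,"y": 0,"z": 1.3,"hand": 0},{"rx": 0,"ry": 0,"rz": 0,"x": 0,"y": 0,"z": 1.3,"hand": 0}]'

```text
time: 7.25
tcp_pos: [0.5732, -0.1592, 0.2368]
orientation: [0.395, 3.116, 0.001]
ft_force: [0.7, 0.2, -4.2]
gripper_width: 0.0135
grip_force: 45.6
```

```bash
python3 -c "
from h import *
st();rows([(.5723,-.1605,.2,165.5),(.5723,-.1605,.16,165.5)])
p,d=optics.camera('scene');cv2.imwrite('pics/over.png',cv2.resize(p[90:260,300:470,::-1],None,fx=3.3,fy=3.3,interpolation=cv2.INTER_CUBIC));np.savez('over.npz',p=p,d=d)
"
```

```text
t 7.25 pos [ 0.5732 -0.1592  0.2368] yaw 165.54 zt [ 0.     0.001 -1.   ] F [ 0.65  0.18 -4.17] M [ 0.005  0.002 -0.034] w 0.0135 g 45.560497641563416 q [ 0.8   0.61 -0.97  1.6   0.53  1.21  1.04]
(0.5723, -0.1605, 0.2, 165.5) xyz [ 0.01 -0.04  0.92] r [0.001 0.    0.001] dist 0.037 deg 0.1
(0.5723, -0.1605, 0.16, 165.5) xyz [0. 0. 1.] r [0. 0. 0.] dist 0.04 deg 0.0
```

View pics/over.png

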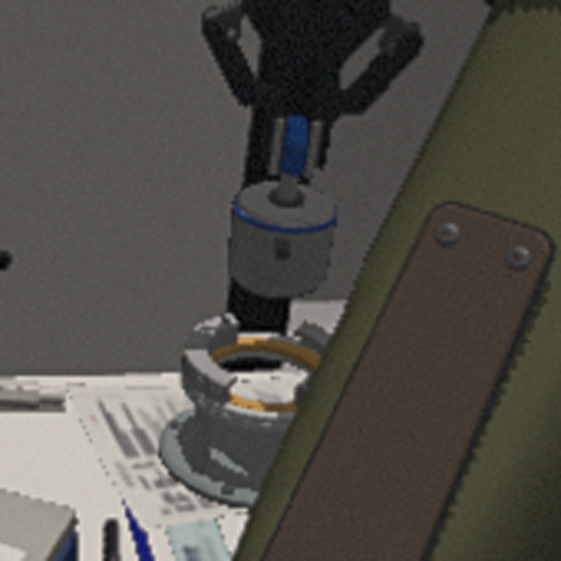

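The cell is above the holder in the crop, body at (285,240) and ring at (265,365), with its visible lug facing the near opening. I'll fit both centres from this same view.

```bash
python3 - <<'E'
from h import *
from scipy.optimize import least_squares as ls
f=np.load("over.npz");P,u,v=cloud("scene",f["d"],(300,90,420,260))
def fit(q,r,c0):
    s=ls(lambda c:np.hypot(*(q[:,:2]-c).T)-r,c0,loss="soft_l1",f_scale=.001);e=np.hypot(*(q[:,:2]-s.x).T)-r
    return s.x.round(4),len(q),np.std(e).round(4)
g=np.hypot(P[:,0]-.5723,P[:,1]+.1605)
k=(P[:,2]>.156)&(P[:,2]<.172)&(g<.038);print("cell",fit(P[k],.032,[.57,-.16]))
print("cell z range",np.percentile(P[(g<.03)&(P[:,2]>.12)&(P[:,2]<.215),2],[1,99]))
# lug
k=(P[:,2]>.165)&(P[:,2]<.19)&(g>.038)&(g<.05);print("lug pts",k.sum(),P[k].mean(0), np.degrees(np.arctan2(*(P[k].mean(0)[:2]-[.573,-.159])[::-1])))
# holder rim outer wall 54mm, from both cameras pre-move
for n,b in(("scene",(340,175,425,255)),("top",(350,165,440,255))):
    Q,_,_=cloud(n,np.load(n+"0.npz")["d"],b);k=(Q[:,2]>.0825)&(Q[:,2]<.09)
    q=Q[k];r=np.hypot(*(q[:,:2]-[.5723,-.1605]).T)
    # annulus: midpoint via polar bins of outer radius
    a=np.arctan2(q[:,1]+.1605,q[:,0]-.5723);out=np.array([q[(a>t)&(a<=t+.2618)][np.argsort(r[(a>t)&(a<=t+.2618)])[-2:]].mean(0) for t in np.arange(-np.pi,np.pi,.2618) if ((a>t)&(a<=t+.2618)).sum()>6])
    s=ls(lambda c:np.hypot(*(out[:,:2]-c[:2]).T)-c[2],[.5723,-.1605,.054]);print(n,"holder",s.x.round(4),len(out))
st()
E
```

```text
cell (array([ 0.5759, -0.1596]), 213, np.float64(0.0017))
cell z range [0.14265562 0.21240522]
lug pts 17 [ 0.53233747 -0.14811388  0.18145152] 165.01231798118093
scene holder [ 0.5717 -0.1603  0.0532] 18
top holder [ 0.5722 -0.1605  0.0535] 16
t 7.3 pos [ 0.5734 -0.1594  0.2373] yaw 165.51 zt [ 0.001  0.    -1.   ] F [ 0.09 -0.68 -3.3 ] M [ 0.04   0.001 -0.053] w 0.013 g 45.559900403022766 q [ 0.8   0.61 -0.97  1.6   0.53  1.21  1.04]
```

send_rows --plan '[{"rx": 0,"ry": 0,"rz": 0,"x": 0.07,"y": -0.04,"z": 0.5,"hand": 0},{"rx": 0,"ry": 0,"rz": 0,"x": 0.07,"y": -0.04,"z": 1.0,"hand": 0},{"rx": 0,"ry": 0,"rz": 0,"x": 0.07,"y": -0.04,"z": 1.3,"hand": 0},{"rx": 0,"ry": 0,"rz": 0,"x": 0.07,"y": -0.04,"z": 1.3,"hand": 0}]'

```text
time: 7.7
tcp_pos: [0.5693, -0.1611, 0.1836]
orientation: [-0.397, -3.114, -0.0]
ft_force: [-0.4, -0.5, -3.3]
gripper_width: 0.0131
grip_force: 45.5
```

send_rows --plan '[{"rx": 0,"ry": 0,"rz": 0,"x": 0,"y": 0,"z": 0.12,"hand": 0},{"rx": 0,"ry": 0,"rz": 0,"x": 0,"y": 0,"z": 0.24,"hand": 0},{"rx": 0,"ry": 0,"rz": 0,"x": 0,"y": 0,"z": 0.36,"hand": 0},{"rx": 0,"ry": 0,"rz": 0,"x": 0,"y": 0,"z": 0.36,"hand": 0}]'

```text
time: 8.1
tcp_pos: [0.5695, -0.1612, 0.1697]
orientation: [-0.398, -3.116, 0.0]
ft_force: [-0.3, 0.8, -3.6]
gripper_width: 0.0132
grip_force: 45.6
```

```bash
python3 -c "
from h import *
st()"
```

```text
t 8.1 pos [ 0.5695 -0.1612  0.1697] yaw 165.46 zt [-0.001  0.    -1.   ] F [-0.3   0.82 -3.62] M [-0.029 -0.025 -0.047] w 0.0132 g 45.57101905345917 q [ 0.78  0.67 -0.92  1.7   0.6   1.08  0.98]
```

send_rows --plan '[{"rx": 0,"ry": 0,"rz": 0,"x": 0,"y": 0,"z": 0.06,"hand": 0},{"rx": 0,"ry": 0,"rz": 0,"x": 0,"y": 0,"z": 0.12,"hand": 0},{"rx": 0,"ry": 0,"rz": 0,"x": 0,"y": 0,"z": 0.18,"hand": 0},{"rx": 0,"ry": 0,"rz": 0,"x": 0,"y": 0,"z": 0.24,"hand": 0},{"rx": 0,"ry": 0,"rz": 0,"x": 0,"y": 0,"z": 0.24,"hand": 0}]'

```text
time: 8.6
tcp_pos: [0.5696, -0.1611, 0.1601]
orientation: [-0.398, -3.116, -0.0]
ft_force: [-0.3, -0.8, -4.3]
gripper_width: 0.0128
grip_force: 45.6
```

```bash
python3 -c "
from h import *
st()
p,d=optics.camera('scene');cv2.imwrite('pics/in1.png',cv2.resize(p[120:250,320:450,::-1],None,fx=4,fy=4,interpolation=cv2.INTER_CUBIC));np.savez('in1.npz',p=p,d=d)"
```

```text
t 8.6 pos [ 0.5696 -0.1611  0.1601] yaw 165.46 zt [-0.001  0.    -1.   ] F [-0.28 -0.77 -4.34] M [-0.012  0.019  0.009] w 0.0128 g 45.57351350784302 q [ 0.77  0.68 -0.92  1.71  0.61  1.06  0.97]
```

View pics/in1.png

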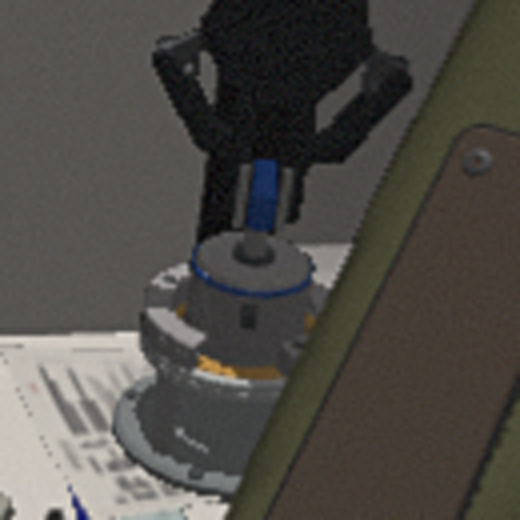

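The crop shows the foot inside the ring, with the lug at (248,316) above the opening between the hooks and no contact force. Descending on.

send_rows --plan '[{"rx": 0,"ry": 0,"rz": 0,"x": 0,"y": 0,"z": 0.08,"hand": 0},{"rx": 0,"ry": 0,"rz": 0,"x": 0,"y": 0,"z": 0.16,"hand": 0},{"rx": 0,"ry": 0,"rz": 0,"x": 0,"y": 0,"z": 0.24,"hand": 0},{"rx": 0,"ry": 0,"rz": 0,"x": 0,"y": 0,"z": 0.3,"hand": 0},{"rx": 0,"ry": 0,"rz": 0,"x": 0,"y": 0,"z": 0.3,"hand": 0}]'

```text
time: 9.15
tcp_pos: [0.5695, -0.1611, 0.148]
orientation: [-0.398, -3.116, -0.0]
ft_force: [-0.6, 0.4, -3.9]
gripper_width: 0.0132
grip_force: 45.6
```

send_rows --plan '[{"rx": 0,"ry": 0,"rz": 0,"x": 0,"y": 0,"z": 0.08,"hand": 0},{"rx": 0,"ry": 0,"rz": 0,"x": 0,"y": 0,"z": 0.16,"hand": 0},{"rx": 0,"ry": 0,"rz": 0,"x": 0,"y": 0,"z": 0.22,"hand": 0},{"rx": 0,"ry": 0,"rz": 0,"x": 0,"y": 0,"z": 0.26,"hand": 0},{"rx": 0,"ry": 0,"rz": 0,"x": 0,"y": 0,"z": 0.26,"hand": 0}]'

```text
time: 9.65
tcp_pos: [0.5697, -0.1611, 0.1378]
orientation: [-0.398, -3.116, -0.0]
ft_force: [0.2, 0.2, -4.0]
gripper_width: 0.0132
grip_force: 45.6
```

```bash
python3 -c "
from h import *
st()"
```

```text
t 9.65 pos [ 0.5697 -0.1611  0.1378] yaw 165.46 zt [-0.  0. -1.] F [ 0.19  0.21 -4.01] M [-0.001 -0.049 -0.001] w 0.0132 g 45.60301601886749 q [ 0.76  0.7  -0.9   1.74  0.64  1.02  0.95]
```

send_rows --plan '[{"rx": 0,"ry": 0,"rz": 0,"x": 0,"y": 0,"z": 0.03,"hand": 0},{"rx": 0,"ry": 0,"rz": 0,"x": 0,"y": 0,"z": 0.06,"hand": 0},{"rx": 0,"ry": 0,"rz": 0,"x": 0,"y": 0,"z": 0.09,"hand": 0},{"rx": 0,"ry": 0,"rz": 0,"x": 0,"y": 0,"z": 0.12,"hand": 0},{"rx": 0,"ry": 0,"rz": 0,"x": 0,"y": 0,"z": 0.12,"hand": 0}]'

```text
time: 10.15
tcp_pos: [0.5697, -0.1611, 0.1331]
orientation: [-0.398, -3.116, 0.0]
ft_force: [0.2, -0.0, -4.3]
gripper_width: 0.0134
grip_force: 45.6
```

send_rows --plan '[{"rx": 0,"ry": 0,"rz": 0,"x": 0,"y": 0,"z": 0.02,"hand": 0},{"rx": 0,"ry": 0,"rz": 0,"x": 0,"y": 0,"z": 0.04,"hand": 0},{"rx": 0,"ry": 0,"rz": 0,"x": 0,"y": 0,"z": 0.04,"hand": 0}]'

```text
time: 10.45
tcp_pos: [0.5697, -0.1611, 0.1316]
orientation: [-0.398, -3.116, -0.0]
ft_force: [0.0, -0.0, -4.1]
gripper_width: 0.0132
grip_force: 45.6
```

```bash
python3 -c "
from h import *
st()"
```

```text
t 10.45 pos [ 0.5697 -0.1611  0.1316] yaw 165.46 zt [-0.  0. -1.] F [ 0.02 -0.04 -4.08] M [-0.047  0.005  0.024] w 0.0132 g 45.60295879840851 q [ 0.76  0.71 -0.89  1.74  0.64  1.01  0.94]
```

send_rows --plan '[{"rx": 0,"ry": 0,"rz": 0,"x": 0,"y": 0,"z": 0.015,"hand": 0},{"rx": 0,"ry": 0,"rz": 0,"x": 0,"y": 0,"z": 0.03,"hand": 0},{"rx": 0,"ry": 0,"rz": 0,"x": 0,"y": 0,"z": 0.03,"hand": 0}]'

```text
time: 10.75
tcp_pos: [0.5698, -0.1611, 0.131]
orientation: [0.398, 3.116, -0.001]
ft_force: [-1.8, -0.2, 1.6]
gripper_width: 0.013
grip_force: 46.5
```

send_rows --plan '[{"rx": 0,"ry": 0,"rz": 0,"x": 0,"y": 0,"z": 0.01,"hand": 0},{"rx": 0,"ry": 0,"rz": 0,"x": 0,"y": 0,"z": 0.02,"hand": 0},{"rx": 0,"ry": 0,"rz": 0,"x": 0,"y": 0,"z": 0.02,"hand": 0}]'

```text
time: 11.05
tcp_pos: [0.5699, -0.161, 0.1309]
orientation: [0.398, 3.116, -0.001]
ft_force: [-4.5, -0.4, 10.4]
gripper_width: 0.0132
grip_force: 47.7
```

send_rows --plan '[{"rx": 0,"ry": 0,"rz": 0,"x": 0,"y": 0,"z": -0.025,"hand": 0},{"rx": 0,"ry": 0,"rz": 0,"x": 0,"y": 0,"z": -0.025,"hand": 0}]'

```text
time: 11.25
tcp_pos: [0.5699, -0.1611, 0.131]
orientation: [0.398, 3.116, -0.0]
ft_force: [-2.7, 0.2, 4.1]
gripper_width: 0.0131
grip_force: 46.7
```

```bash
python3 -c "
from h import *
st()"
```

```text
t 11.25 pos [ 0.5699 -0.1611  0.131 ] yaw 165.45 zt [ 0. -0. -1.] F [-2.73  0.19  4.12] M [-0.006  0.524  0.056] w 0.0131 g 46.69198036193848 q [ 0.76  0.71 -0.89  1.75  0.65  1.01  0.94]
```

```bash
python3 - <<'E'
from h import *
from scipy.optimize import least_squares as ls
P,u,v=cloud("scene",np.load("scene0.npz")["d"],(170,175,230,250));g=np.hypot(P[:,0]-.585,P[:,1]-.2355)
q=P[(P[:,2]>.018)&(P[:,2]<.034)&(g<.038)]
s=ls(lambda c:np.hypot(*(q[:,:2]-c).T)-.032,[.585,.235],loss="soft_l1",f_scale=.001);print("scene cell body",s.x,len(q))
P,u,v=cloud("top",np.load("top0.npz")["d"],(185,165,255,235));g=np.hypot(P[:,0]-.585,P[:,1]-.2355)
q=P[(P[:,2]>.048)&(P[:,2]<.062)&(g<.036)];print("top body",cv2.minEnclosingCircle((q[:,:2]*1000).astype(np.float32)),len(q))
f=np.load("in1.npz");P,u,v=cloud("scene",f["d"],(320,120,420,260));g=np.hypot(P[:,0]-.5735,P[:,1]+.161)
q=P[(P[:,2]>.095)&(P[:,2]<.115)&(g<.037)]
s=ls(lambda c:np.hypot(*(q[:,:2]-c).T)-.032,[.572,-.16],loss="soft_l1",f_scale=.001);print("scene cell in1",s.x,len(q),"tcp .5696 -.1611")
E
```

```text
scene cell body [0.58737172 0.23613591] 174
top body ((584.6708984375, 235.4787139892578), 32.93635559082031) 472
scene cell in1 [ 0.57215818 -0.1614305 ] 225 tcp .5696 -.1611
```

send_rows --plan '[{"rx": 0,"ry": 0,"rz": 0,"x": 0,"y": 0,"z": -0.04,"hand": 0},{"rx": 0,"ry": 0,"rz": 0,"x": -0.02,"y": 0.02,"z": -0.04,"hand": 0},{"rx": 0,"ry": 0,"rz": 0,"x": -0.042,"y": 0.037,"z": -0.04,"hand": 0},{"rx": 0,"ry": 0,"rz": 0,"x": -0.042,"y": 0.037,"z": -0.04,"hand": 0}]'

```text
time: 11.65
tcp_pos: [0.5719, -0.1599, 0.132]
orientation: [-0.397, -3.116, -0.001]
ft_force: [0.1, -0.7, -4.4]
gripper_width: 0.0133
grip_force: 45.6
```

```bash
python3 -c "
from h import *
st()"
```

```text
t 11.65 pos [ 0.5719 -0.1599  0.132 ] yaw 165.47 zt [-0.  0. -1.] F [ 0.11 -0.7  -4.43] M [0.052 0.063 0.02 ] w 0.0133 g 45.62588632106781 q [ 0.76  0.71 -0.89  1.74  0.64  1.01  0.94]
```

send_rows --plan '[{"rx": 0,"ry": 0,"rz": 0,"x": 0,"y": 0,"z": 0.015,"hand": 0},{"rx": 0,"ry": 0,"rz": 0,"x": 0,"y": 0,"z": 0.025,"hand": 0},{"rx": 0,"ry": 0,"rz": 0,"x": 0,"y": 0,"z": 0.025,"hand": 0}]'

```text
time: 11.95
tcp_pos: [0.5717, -0.1601, 0.1312]
orientation: [-0.398, -3.116, -0.0]
ft_force: [-0.3, 0.1, -3.6]
gripper_width: 0.0132
grip_force: 45.8
```

```bash
python3 -c "
from h import *
st()"
```

```text
t 11.95 pos [ 0.5717 -0.1601  0.1312] yaw 165.46 zt [-0.  0. -1.] F [-0.28  0.12 -3.61] M [-0.035  0.02   0.024] w 0.0132 g 45.755850076675415 q [ 0.76  0.71 -0.89  1.74  0.65  1.01  0.94]
```

send_rows --plan '[{"rx": 0,"ry": 0,"rz": 0,"x": 0,"y": 0,"z": 0.01,"hand": 0},{"rx": 0,"ry": 0,"rz": 0.08,"x": 0,"y": 0,"z": 0.01,"hand": 0},{"rx": 0,"ry": 0,"rz": 0.16,"x": 0,"y": 0,"z": 0.01,"hand": 0},{"rx": 0,"ry": 0,"rz": 0.24,"x": 0,"y": 0,"z": 0.01,"hand": 0},{"rx": 0,"ry": 0,"rz": 0.32,"x": 0,"y": 0,"z": 0.01,"hand": 0}]'

```text
time: 12.45
tcp_pos: [0.572, -0.16, 0.1311]
orientation: [0.894, 3.011, 0.0]
ft_force: [-0.8, -0.0, -3.3]
gripper_width: 0.013
grip_force: 45.7
```

```bash
python3 -c "
from h import *
st()"
```

```text
t 12.45 pos [ 0.572  -0.16    0.1311] yaw 146.94 zt [ 0.001  0.    -1.   ] F [-0.76 -0.03 -3.32] M [-0.011  0.008 -0.014] w 0.013 g 45.655049085617065 q [ 0.71  0.68 -0.81  1.74  0.59  0.97  0.67]
```

send_rows --plan '[{"rx": 0,"ry": 0,"rz": 0.06,"x": 0,"y": 0,"z": 0.008,"hand": 0},{"rx": 0,"ry": 0,"rz": 0.12,"x": 0,"y": 0,"z": 0.008,"hand": 0},{"rx": 0,"ry": 0,"rz": 0.18,"x": 0,"y": 0,"z": 0.008,"hand": 0},{"rx": 0,"ry": 0,"rz": 0.24,"x": 0,"y": 0,"z": 0.008,"hand": 0},{"rx": 0,"ry": 0,"rz": 0.24,"x": 0,"y": 0,"z": 0.008,"hand": 0}]'

```text
time: 12.95
tcp_pos: [0.5722, -0.1599, 0.131]
orientation: [1.244, 2.884, 0.0]
ft_force: [0.4, -0.0, -0.5]
gripper_width: 0.013
grip_force: 46.1
```

```bash
python3 -c "
from h import *
st()"
```

```text
t 12.95 pos [ 0.5722 -0.1599  0.131 ] yaw 133.34 zt [ 0.001 -0.    -1.   ] F [ 0.43 -0.01 -0.45] M [ 0.082 -0.065 -0.021] w 0.013 g 46.06207072734833 q [ 0.68  0.67 -0.74  1.74  0.54  0.95  0.48]
```

send_rows --plan '[{"rx": 0,"ry": 0,"rz": 0.025,"x": 0,"y": 0,"z": 0,"hand": 0},{"rx": 0,"ry": 0,"rz": 0.05,"x": 0,"y": 0,"z": 0,"hand": 0},{"rx": 0,"ry": 0,"rz": 0.075,"x": 0,"y": 0,"z": 0,"hand": 0},{"rx": 0,"ry": 0,"rz": 0.1,"x": 0,"y": 0,"z": 0,"hand": 0},{"rx": 0,"ry": 0,"rz": 0.1,"x": 0,"y": 0,"z": 0,"hand": 0}]'

```text
time: 13.45
tcp_pos: [0.5722, -0.16, 0.131]
orientation: [1.387, 2.818, 0.001]
ft_force: [0.6, -0.0, 3.9]
gripper_width: 0.0131
grip_force: 46.8
```

send_rows --plan '[{"rx": 0,"ry": 0,"rz": 0.02,"x": 0,"y": 0,"z": 0,"hand": 0},{"rx": 0,"ry": 0,"rz": 0.04,"x": 0,"y": 0,"z": 0,"hand": 0},{"rx": 0,"ry": 0,"rz": 0.06,"x": 0,"y": 0,"z": 0,"hand": 0},{"rx": 0,"ry": 0,"rz": 0.08,"x": 0,"y": 0,"z": 0,"hand": 0},{"rx": 0,"ry": 0,"rz": 0.08,"x": 0,"y": 0,"z": 0,"hand": 0}]'

```text
time: 13.95
tcp_pos: [0.5721, -0.1601, 0.131]
orientation: [1.499, 2.76, 0.0]
ft_force: [0.6, -1.1, 6.7]
gripper_width: 0.0131
grip_force: 47.0
```

```bash
python3 -c "
from h import *
st()"
```

```text
t 13.95 pos [ 0.5721 -0.1601  0.131 ] yaw 123.0 zt [ 0.001 -0.    -1.   ] F [ 0.63 -1.06  6.71] M [ 0.103 -0.089  0.049] w 0.0131 g 47.01629161834717 q [ 0.65  0.65 -0.69  1.74  0.5   0.93  0.33]
```

send_rows --plan '[{"rx": 0,"ry": 0,"rz": 0,"x": 0,"y": 0,"z": -0.016,"hand": 0},{"rx": 0,"ry": 0,"rz": 0.02,"x": 0,"y": 0,"z": -0.016,"hand": 0},{"rx": 0,"ry": 0,"rz": 0.04,"x": 0,"y": 0,"z": -0.016,"hand": 0},{"rx": 0,"ry": 0,"rz": 0.06,"x": 0,"y": 0,"z": -0.016,"hand": 0},{"rx": 0,"ry": 0,"rz": 0.08,"x": 0,"y": 0,"z": -0.016,"hand": 0}]'

```text
time: 14.45
tcp_pos: [0.5715, -0.1602, 0.131]
orientation: [-1.609, -2.698, 0.0]
ft_force: [0.5, 0.3, 1.0]
gripper_width: 0.0133
grip_force: 46.3
```

```bash
python3 -c "
from h import *
st()"
```

```text
t 14.45 pos [ 0.5715 -0.1602  0.131 ] yaw 118.37 zt [-0.001 -0.    -1.   ] F [0.54 0.31 1.03] M [-0.043 -0.104  0.077] w 0.0133 g 46.26168429851532 q [ 0.64  0.65 -0.67  1.74  0.49  0.93  0.26]
```

send_rows --plan '[{"rx": 0,"ry": 0,"rz": 0.02,"x": 0,"y": 0,"z": -0.005,"hand": 0},{"rx": 0,"ry": 0,"rz": 0.04,"x": 0,"y": 0,"z": -0.005,"hand": 0},{"rx": 0,"ry": 0,"rz": 0.06,"x": 0,"y": 0,"z": -0.005,"hand": 0},{"rx": 0,"ry": 0,"rz": 0.08,"x": 0,"y": 0,"z": -0.005,"hand": 0},{"rx": 0,"ry": 0,"rz": 0.09,"x": 0,"y": 0,"z": -0.005,"hand": 0}]'

```text
time: 14.95
tcp_pos: [0.5715, -0.1601, 0.1311]
orientation: [-1.728, -2.623, 0.0]
ft_force: [-0.0, 0.4, -3.6]
gripper_width: 0.0132
grip_force: 45.6
```

```bash
python3 -c "
from h import *
st()"
```

```text
t 14.95 pos [ 0.5715 -0.1601  0.1311] yaw 113.23 zt [-0.001  0.    -1.   ] F [-0.01  0.42 -3.61] M [ 0.036 -0.056  0.044] w 0.0132 g 45.64141273498535 q [ 0.63  0.64 -0.65  1.74  0.47  0.92  0.19]
```

send_rows --plan '[{"rx": 0,"ry": 0,"rz": 0,"x": 0,"y": 0,"z": 0.01,"hand": 0},{"rx": 0,"ry": 0,"rz": 0,"x": 0,"y": 0,"z": 0.02,"hand": 0},{"rx": 0,"ry": 0,"rz": 0,"x": 0,"y": 0,"z": 0.02,"hand": 0}]'

```text
time: 15.25
tcp_pos: [0.5716, -0.16, 0.131]
orientation: [-1.727, -2.624, 0.0]
ft_force: [-3.3, 0.9, 3.1]
gripper_width: 0.0136
grip_force: 46.9
```

```bash
python3 -c "
from h import *
st()"
```

```text
t 15.25 pos [ 0.5716 -0.16    0.131 ] yaw 113.32 zt [-0. -0. -1.] F [-3.28  0.86  3.06] M [ 0.065  0.735 -0.088] w 0.0136 g 46.85007333755493 q [ 0.63  0.64 -0.65  1.74  0.47  0.92  0.19]
```

send_rows --plan '[{"rx": 0,"ry": 0,"rz": 0.02,"x": 0,"y": 0,"z": -0.006,"hand": 0},{"rx": 0,"ry": 0,"rz": 0.04,"x": 0,"y": 0,"z": -0.006,"hand": 0},{"rx": 0,"ry": 0,"rz": 0.06,"x": 0,"y": 0,"z": -0.006,"hand": 0},{"rx": 0,"ry": 0,"rz": 0.06,"x": 0,"y": 0,"z": -0.006,"hand": 0}]'

```text
time: 15.65
tcp_pos: [0.5721, -0.1602, 0.131]
orientation: [1.806, 2.57, 0.0]
ft_force: [-0.1, -0.6, 1.1]
gripper_width: 0.0131
grip_force: 46.5
```

```bash
python3 -c "
from h import *
st()"
```

```text
t 15.65 pos [ 0.5721 -0.1602  0.131 ] yaw 109.82 zt [ 0.001 -0.    -1.   ] F [-0.09 -0.59  1.05] M [-0.047 -0.018  0.009] w 0.0131 g 46.464643478393555 q [ 0.62  0.64 -0.63  1.74  0.46  0.91  0.14]
```

send_rows --plan '[{"rx": 0,"ry": 0,"rz": 0.02,"x": 0,"y": 0,"z": -0.002,"hand": 0},{"rx": 0,"ry": 0,"rz": 0.04,"x": 0,"y": 0,"z": -0.002,"hand": 0},{"rx": 0,"ry": 0,"rz": 0.06,"x": 0,"y": 0,"z": -0.002,"hand": 0},{"rx": 0,"ry": 0,"rz": 0.08,"x": 0,"y": 0,"z": -0.002,"hand": 0},{"rx": 0,"ry": 0,"rz": 0.08,"x": 0,"y": 0,"z": -0.002,"hand": 0}]'

```text
time: 16.15
tcp_pos: [0.5719, -0.1601, 0.131]
orientation: [1.907, 2.496, 0.0]
ft_force: [0.6, 0.3, 1.5]
gripper_width: 0.0135
grip_force: 46.4
```

```bash
python3 -c "
from h import *
st()"
```

```text
t 16.15 pos [ 0.5719 -0.1601  0.131 ] yaw 105.23 zt [ 0. -0. -1.] F [0.59 0.29 1.46] M [-0.068 -0.168 -0.047] w 0.0135 g 46.44158899784088 q [ 0.6   0.63 -0.61  1.74  0.44  0.91  0.08]
```

send_rows --plan '[{"rx": 0,"ry": 0,"rz": 0.02,"x": 0,"y": 0,"z": -0.002,"hand": 0},{"rx": 0,"ry": 0,"rz": 0.04,"x": 0,"y": 0,"z": -0.002,"hand": 0},{"rx": 0,"ry": 0,"rz": 0.06,"x": 0,"y": 0,"z": -0.002,"hand": 0},{"rx": 0,"ry": 0,"rz": 0.08,"x": 0,"y": 0,"z": -0.002,"hand": 0},{"rx": 0,"ry": 0,"rz": 0.08,"x": 0,"y": 0,"z": -0.002,"hand": 0}]'

```text
time: 16.65
tcp_pos: [0.5717, -0.1601, 0.131]
orientation: [-2.006, -2.418, 0.0]
ft_force: [1.1, -0.5, 1.4]
gripper_width: 0.0132
grip_force: 46.5
```

send_rows --plan '[{"rx": 0,"ry": 0,"rz": 0.02,"x": 0,"y": 0,"z": -0.002,"hand": 0},{"rx": 0,"ry": 0,"rz": 0.04,"x": 0,"y": 0,"z": -0.002,"hand": 0},{"rx": 0,"ry": 0,"rz": 0.06,"x": 0,"y": 0,"z": -0.002,"hand": 0},{"rx": 0,"ry": 0,"rz": 0.08,"x": 0,"y": 0,"z": -0.002,"hand": 0},{"rx": 0,"ry": 0,"rz": 0.08,"x": 0,"y": 0,"z": -0.002,"hand": 0}]'

```text
time: 17.15
tcp_pos: [0.5716, -0.1601, 0.131]
orientation: [-2.101, -2.336, 0.001]
ft_force: [-0.6, -0.2, -0.0]
gripper_width: 0.0133
grip_force: 46.3
```

Now at about 69° clockwise, still riding on the track.

send_rows --plan '[{"rx": 0,"ry": 0,"rz": 0.02,"x": 0,"y": 0,"z": 0,"hand": 0},{"rx": 0,"ry": 0,"rz": 0.04,"x": 0,"y": 0,"z": 0,"hand": 0},{"rx": 0,"ry": 0,"rz": 0.06,"x": 0,"y": 0,"z": 0,"hand": 0},{"rx": 0,"ry": 0,"rz": 0.08,"x": 0,"y": 0,"z": 0,"hand": 0},{"rx": 0,"ry": 0,"rz": 0.08,"x": 0,"y": 0,"z": 0,"hand": 0}]'

```text
time: 17.65
tcp_pos: [0.5712, -0.1601, 0.1308]
orientation: [-2.192, -2.249, 0.001]
ft_force: [-2.4, -0.3, -1.6]
gripper_width: 0.0132
grip_force: 46.1
```

```bash
python3 -c "
from h import *
st()"
```

```text
t 17.65 pos [ 0.5712 -0.1601  0.1308] yaw 91.48 zt [-0.001  0.    -1.   ] F [-2.42 -0.31 -1.59] M [-0.003  0.526  0.087] w 0.0132 g 46.12112760543823 q [ 0.57  0.62 -0.54  1.74  0.39  0.89 -0.12]
```

send_rows --plan '[{"rx": 0,"ry": 0,"rz": 0,"x": 0,"y": 0,"z": 0.01,"hand": 0},{"rx": 0,"ry": 0,"rz": 0,"x": 0,"y": 0,"z": 0.015,"hand": 0},{"rx": 0,"ry": 0,"rz": 0,"x": 0,"y": 0,"z": 0.015,"hand": 0}]'

```text
time: 17.95
tcp_pos: [0.5716, -0.1602, 0.1306]
orientation: [-2.191, -2.251, 0.001]
ft_force: [-4.2, -0.6, 3.1]
gripper_width: 0.0132
grip_force: 46.7
```

```bash
python3 -c "
from h import *
st()"
```

```text
t 17.95 pos [ 0.5716 -0.1602  0.1306] yaw 91.55 zt [-0. -0. -1.] F [-4.24 -0.58  3.12] M [-0.021  0.971  0.064] w 0.0132 g 46.71307861804962 q [ 0.57  0.62 -0.54  1.74  0.39  0.89 -0.12]
```

send_rows --plan '[{"rx": 0,"ry": 0,"rz": 0.015,"x": 0,"y": 0,"z": -0.004,"hand": 0},{"rx": 0,"ry": 0,"rz": 0.03,"x": 0,"y": 0,"z": -0.004,"hand": 0},{"rx": 0,"ry": 0,"rz": 0.045,"x": 0,"y": 0,"z": -0.004,"hand": 0},{"rx": 0,"ry": 0,"rz": 0.045,"x": 0,"y": 0,"z": -0.004,"hand": 0}]'

```text
time: 18.35
tcp_pos: [0.572, -0.1599, 0.1305]
orientation: [2.242, 2.201, 0.001]
ft_force: [-1.5, -0.8, -0.5]
gripper_width: 0.0135
grip_force: 46.2
```

```bash
python3 -c "
from h import *
st()"
```

```text
t 18.35 pos [ 0.572  -0.1599  0.1305] yaw 88.93 zt [ 0.  0. -1.] F [-1.54 -0.83 -0.52] M [0.035 0.564 0.054] w 0.0135 g 46.19507968425751 q [ 0.56  0.62 -0.53  1.74  0.39  0.88 -0.15]
```

send_rows --plan '[{"rx": 0,"ry": 0,"rz": 0.015,"x": 0,"y": 0,"z": 0.004,"hand": 0},{"rx": 0,"ry": 0,"rz": 0.03,"x": 0,"y": 0,"z": 0.004,"hand": 0},{"rx": 0,"ry": 0,"rz": 0.045,"x": 0,"y": 0,"z": 0.004,"hand": 0},{"rx": 0,"ry": 0,"rz": 0.045,"x": 0,"y": 0,"z": 0.004,"hand": 0}]'

```text
time: 18.75
tcp_pos: [0.572, -0.16, 0.1303]
orientation: [2.291, 2.15, 0.001]
ft_force: [0.7, -0.1, -4.1]
gripper_width: 0.0133
grip_force: 45.6
```

```bash
python3 -c "
from h import *
st()"
```

```text
t 18.75 pos [ 0.572  -0.16    0.1303] yaw 86.35 zt [ 0.  0. -1.] F [ 0.65 -0.14 -4.14] M [-0.005  0.013 -0.043] w 0.0133 g 45.56137025356293 q [ 0.55  0.62 -0.51  1.74  0.38  0.88 -0.19]
```

send_rows --plan '[{"rx": 0,"ry": 0,"rz": 0,"x": 0,"y": 0,"z": 0.01,"hand": 0},{"rx": 0,"ry": 0,"rz": 0,"x": 0,"y": 0,"z": 0.02,"hand": 0},{"rx": 0,"ry": 0,"rz": 0,"x": 0,"y": 0,"z": 0.03,"hand": 0},{"rx": 0,"ry": 0,"rz": 0,"x": 0,"y": 0,"z": 0.03,"hand": 0}]'

```text
time: 19.15
tcp_pos: [0.5718, -0.1601, 0.1292]
orientation: [-2.29, -2.15, 0.0]
ft_force: [-0.3, 0.1, -4.3]
gripper_width: 0.0134
grip_force: 45.6
```

```bash
python3 -c "
from h import *
st()"
```

```text
t 19.15 pos [ 0.5718 -0.1601  0.1292] yaw 86.39 zt [-0.  0. -1.] F [-0.26  0.09 -4.31] M [-0.026 -0.054 -0.019] w 0.0134 g 45.58159410953522 q [ 0.55  0.62 -0.51  1.74  0.38  0.88 -0.19]
```

In the notch: the cell sinks below the track level with no force. Lowering the rest of the 5 mm.

send_rows --plan '[{"rx": 0,"ry": 0,"rz": 0,"x": 0,"y": 0,"z": 0.02,"hand": 0},{"rx": 0,"ry": 0,"rz": 0,"x": 0,"y": 0,"z": 0.04,"hand": 0},{"rx": 0,"ry": 0,"rz": 0,"x": 0,"y": 0,"z": 0.055,"hand": 0},{"rx": 0,"ry": 0,"rz": 0,"x": 0,"y": 0,"z": 0.055,"hand": 0}]'

```text
time: 19.55
tcp_pos: [0.5717, -0.1601, 0.127]
orientation: [-2.29, -2.15, 0.0]
ft_force: [0.4, -0.3, -3.8]
gripper_width: 0.0133
grip_force: 45.6
```

send_rows --plan '[{"rx": 0,"ry": 0,"rz": 0,"x": 0,"y": 0,"z": 0.01,"hand": 0},{"rx": 0,"ry": 0,"rz": 0,"x": 0,"y": 0,"z": 0.02,"hand": 0},{"rx": 0,"ry": 0,"rz": 0,"x": 0,"y": 0,"z": 0.03,"hand": 0},{"rx": 0,"ry": 0,"rz": 0,"x": 0,"y": 0,"z": 0.03,"hand": 0}]'

```text
time: 19.95
tcp_pos: [0.5718, -0.16, 0.126]
orientation: [2.29, 2.15, 0.0]
ft_force: [-0.5, -0.8, -1.0]
gripper_width: 0.0131
grip_force: 45.9
```

```bash
python3 -c "
from h import *
st()"
```

```text
t 19.95 pos [ 0.5718 -0.16    0.126 ] yaw 86.39 zt [ 0. -0. -1.] F [-0.51 -0.79 -0.98] M [-0.041  0.158 -0.072] w 0.0131 g 45.871469378471375 q [ 0.55  0.62 -0.51  1.75  0.38  0.87 -0.19]
```

send_rows --plan '[{"rx": 0,"ry": 0,"rz": 0,"x": 0,"y": 0,"z": 0,"hand": 0.4},{"rx": 0,"ry": 0,"rz": 0,"x": 0,"y": 0,"z": 0,"hand": 0.7},{"rx": 0,"ry": 0,"rz": 0,"x": 0,"y": 0,"z": 0,"hand": 0.9},{"rx": 0,"ry": 0,"rz": 0,"x": 0,"y": 0,"z": 0,"hand": 0.9},{"rx": 0,"ry": 0,"rz": 0,"x": 0,"y": 0,"z": 0,"hand": 0.9}]'

```text
time: 20.45
tcp_pos: [0.5719, -0.1601, 0.126]
orientation: [2.29, 2.15, 0.0]
ft_force: [0.7, -0.6, -0.5]
gripper_width: 0.0768
grip_force: 0.0
```

send_rows --plan '[{"rx": 0,"ry": 0,"rz": 0,"x": 0,"y": 0,"z": -0.3,"hand": 0.9},{"rx": 0,"ry": 0,"rz": 0,"x": 0,"y": 0,"z": -0.8,"hand": 0.9},{"rx": 0,"ry": 0,"rz": 0,"x": 0,"y": 0,"z": -1.6,"hand": 0.9},{"rx": 0,"ry": 0,"rz": 0,"x": 0,"y": 0,"z": -2.4,"hand": 0.9},{"rx": 0,"ry": 0,"rz": 0,"x": 0,"y": 0,"z": -3.0,"hand": 0.9}]'

```text
time: 20.95
tcp_pos: [0.5722, -0.1599, 0.249]
orientation: [2.289, 2.149, 0.002]
ft_force: [0.7, 0.6, -0.7]
gripper_width: 0.077
grip_force: 0.0
```

send_rows --plan '[{"rx": 0,"ry": 0,"rz": 0,"x": 0,"y": 0,"z": 0,"hand": 0.9},{"rx": 0,"ry": 0,"rz": 0,"x": 0,"y": 0,"z": 0,"hand": 0.9},{"rx": 0,"ry": 0,"rz": 0,"x": 0,"y": 0,"z": 0,"hand": 0.9}]'

```text
time: 21.25
tcp_pos: [0.5712, -0.1601, 0.2452]
orientation: [-2.29, -2.15, 0.001]
ft_force: [-0.7, 0.1, -1.0]
gripper_width: 0.0765
grip_force: 0.0
```

```bash
python3 - <<'E'
from h import *
st()
p,d=optics.camera('scene');b=(320,130,420,260)
cv2.imwrite('pics/done.png',cv2.resize(p[110:260,310:460,::-1],None,fx=4,fy=4,interpolation=cv2.INTER_CUBIC))
P,u,v=cloud('scene',d,b);C=p[b[1]:b[3],b[0]:b[2]].reshape(-1,3).astype(int)
k=(C[:,2]-C[:,0]>50)&(P[:,2]>.09)&(np.hypot(P[:,0]-.572,P[:,1]+.16)<.03)
print("bar",k.sum(),P[k].mean(0),"top z",np.percentile(P[k,2],[5,50,95]))
E
```

```text
t 21.25 pos [ 0.5712 -0.1601  0.2452] yaw 86.39 zt [-0.001  0.    -1.   ] F [-0.65  0.08 -1.04] M [0.025 0.019 0.026] w 0.0765 g 0.0 q [ 0.59  0.5  -0.57  1.6   0.29  1.13 -0.11]
bar 46 [ 0.56993378 -0.15014544  0.13149398] top z [0.12279686 0.13262608 0.13510371]
```

View pics/done.png

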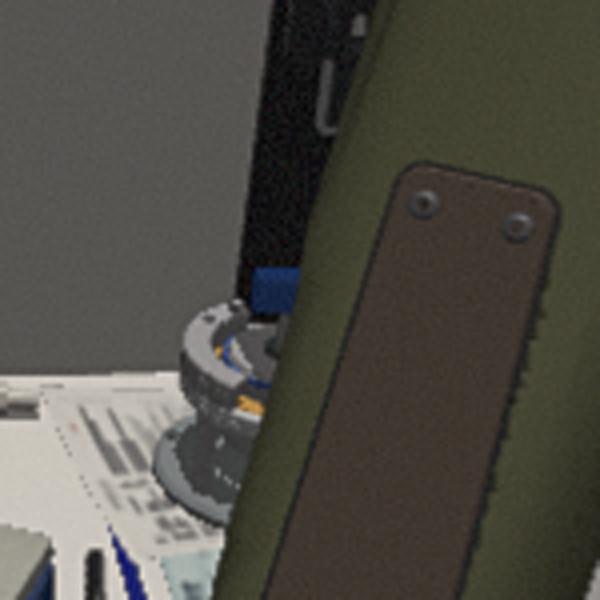

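The crop shows the cell seated low in the ring at (250,350) with its bar level at (275,290). The bar top reads 0.133 m, as expected when locked in the notches. The gripper is clear.

```bash
python3 -c "
from workcell import robot
print(robot.sign_off())"
```

```text
the job is handed in; nothing more can be done
None
```

The sample cell hangs in the bayonet ring about 79° clockwise of the openings, 5 mm below the track as expected with both lugs in the notches, released with the gripper clear; pressing peaked near 15 N (limit 25 N), and the job is handed in.

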